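Load the keyed tacking fixture

TASK

Load the tacking fixture: put the copper spacer over the D-shaped post first, then the dark steel hub on top of it, each turned so that its flat end lies on the side of the post's flat and each dropped fully home. Leave the bright aluminium spacer where it is.

Things in the scene. Friction and masses are not known exactly. Their poses are not given: they have to be found in the camera images.
- post_seat (a point): Foot of the steel D-post's axis, on top of the fixed blue base plate (100x100x12 mm; this point is 12 mm above the bench). The post rises 52 mm along z: a 30 mm round bar with one flat 6 mm from its axis, its top 10 mm tapering in by 6 mm. -x points squarely out of the flat; a white line on the plate lies on that side. Corner screws are flush.
- copper_spacer_mid (a point): Centre (bore axis, half-way up) of the loose copper spacer, 22 mm thick, 150 g, flat on the bench. A tombstone from above: 48 mm wide along y (parallel sides to grip), flat end 22 mm away at -x, rounded end 24 mm at +x. D-bore 35 mm, its flat 9.5 mm from the axis at -x; slides over the post with 2.5 mm play when its -x is within 15 degrees of the post's -x.
- steel_hub_mid (a point): Centre (bore axis, half-way up) of the loose dark steel hub: same shape, bore, weight and axes as the copper spacer, 22 mm thick. Seated on the copper spacer, its centre is 33 mm above post_seat.
- alu_spacer_mid (a point): Centre (half-way up) of the bright aluminium spacer of the same shape and size; it belongs to another job and stays where it lies.
Mind the look-alikes: they are no part of the job. Of the things that look like the part that bears copper_spacer_mid, the larger one is meant.

How it is judged:
On the way:
1. the copper spacer is seated on the base plate, over the post (horizontal distance between copper_spacer_mid and post_seat below 0.01 m and z of copper_spacer_mid in the frame of post_seat below 0.016 m), for 0.2 s.
At the end, for the whole second after the job is handed in: Copper spacer on the base plate over the post (centre within 10 mm of the axis, under 16 mm above the plate); dark steel hub level on top of it (within 10 mm of the axis, 27 to 39 mm above the plate, tilt under 0.15 rad); both flats within 0.55 rad of the post's flat (all of step 1 and angle between the x axis of each of copper_spacer_mid, steel_hub_mid and the x axis of post_seat, either way round below 0.55 rad and horizontal distance between steel_hub_mid and post_seat below 0.01 m and z of steel_hub_mid in the frame of post_seat between 0.027 and 0.039 m and angle between steel_hub_mid's own z axis and vertical below 0.15 rad); the robot touches nothing.
It fails at once if the aluminium spacer was moved by more than 40 mm (distance of alu_spacer_mid from where it was at the start of the episode above 0.04 m).
It also fails if it takes over 64 s, if anything falls off the work surface, if the arm or the gripper's body presses on something with over 40 N, if the wrist force passes 120 N, or if a joint passes its speed limit or range.

ROBOT

A 7-joint arm with a two-finger parallel gripper is mounted at the origin on a cart in front of the work surface, level with it; the furniture and walls round the work are solid. World frame = base frame: x ahead of the robot, y to its left, z up, the work surface at z = 0. Lengths are in m, angles in rad, forces in N, time in s.
With the tool pointing down it reaches from about 0.4 to 0.85 m from the base axis. Payload 10.4 kg.
Tool frame: the origin (TCP) lies at the very end of the fingers, on their centre line; the grasp point (between the pads) lies r.pinch_z behind it (r.pinch_z is the distance from the TCP to the grasp point, in m); z points along the fingers, x is the direction in which the jaws open and shut, and the axes are right-handed (so a half turn about z gives the same grasp; the last joint's range is limited). The gripper opens to 87 mm and grips with 3 to 60 N. Pads are 19 mm wide; open, the fingers measure 117 mm over their backs; the gripper's body (75 mm by 190 mm) begins 51 mm behind the grasp point.
Start: joints at [-1.191, 0.332, -0.065, 1.46, 0.022, 1.35, -0.088], TCP at [0.245, 0.575, 0.223] pointing down, gripper open.
Joint ranges: [-2.6, 2.6], [-0.5, 2.12], [-1.47, 1.34], [0.16, 2.42], [-1.27, 4.41], [0.06, 2.06], [-2.6, 2.6]. Speed limits (rad/s): [2.22, 2.22, 2.79, 2.79, 3.14, 3.14, 3.14].

INTERFACE

Orientations are given as a unit quaternion [x, y, z, w].
In Python, from bench import r gives the robot as it stands.
- The arm moves only by the tool carry_out, never from a script. Its argument "increments" is text: rows parted by semicolons, each of 7 numbers parted by spaces: the turn, a rotation vector about the tool's x, y, z in degrees, then the shift along the tool's x, y, z in m, then the finger opening in m, from 0 to 0.087. A call has exactly 5 rows; each row is the pose to reach, as a shift and turn from the pose measured when the call began, along the tool's axes at that moment; what a row does not reach only later rows make up. A row lasts 1/8 s, in which the tool goes at most 62.5 mm and 10.7 degrees, less where a joint would pass 70% of its speed; a pose out of reach is approached as far as the arm can. A call with a gripper value outside its range is refused whole. The fingers move at their own pace and stop on an object; "squeeze" is the grip in N (left out, the last holds). Time passes only in rows, so rows that repeat a pose let the fingers close, or fill a call up. It gives the time, the measured TCP pose, the force and the opening at its end, in the units of the state.
- r.read_state(): the state, without advancing time (a new reading comes with each control period).
- r.camera(name): name is "scene" or "top" or "wrist"; returns (picture, depth): 420x560x3 uint8, blue, green, red; 420x560 float32, m along the optical axis (not along the pixel's ray), 0 where there is no reading.
- r.camera_model(name): a dict with "K" (3x3 intrinsics, pixels), "extrinsics" (4x4, takes a point from camera to world coordinates). Camera axes: x right, y down, z forward; pixel columns grow to the right and rows downward; lengths in m; the calibration is good to about 2 mm. A picture is of the moment at which its call begins: read the wrist's pose just before it. camera_model takes no time and is no camera call; for the wrist camera it gives the pose at the moment of the call.
- r.close_job(): hands the job in, once; it reports no verdict.
The state is a dict: "time": time; "joint_positions": joint angles; "joint_vel": joint speeds; "joint_torque": joint torques, N m; "ee_pos": TCP position; "eef_rot": TCP orientation; "ft_force": force on the tool from outside, world axes, zero at the start; "torque": the same for the moment, N m; "width": finger opening in m.
Only numpy, scipy, OpenCV 4.12 (cv2) and the standard library are available. Lean on these libraries where they do the work, as an engineer would, in place of code of your own. Each camera call takes 0.05 s, during which the arm holds its last target.

## Working session

There is one attempt and no reset: what is moved stays moved. The work goes in short steps, Python scripts to look and compute and a tool call to move; the robot and the scene stay as the last step left them, time stands still between calls to the robot, and variables do not carry over. Pictures are saved under pics/ and viewed, and the job is handed in when it is done.

Besides the shell and the picture viewer there is one more tool, called after "Emit:" as name(argument=value, ...), one argument or row to a line, values as JSON. carry_out: Moves the arm, as the interface text tells. Its arguments: {"type":"object","properties":{"increments":{"type":"string"},"squeeze":{"type":"number"}},"required":["increments"]}

```bash
ls; mkdir -p pics; python3 - <<'E'
from bench import r
import cv2,numpy as np
s=r.read_state();print(s, r.pinch_z)
for n in("scene","top","wrist"):
    m=r.camera_model(n);print(n,np.round(m["K"],1).tolist(),np.round(m["extrinsics"],4).tolist())
    p,d=r.camera(n);cv2.imwrite(f"pics/{n}0.png",p);np.save(f"pics/{n}0.npy",d)
    np.savez(f"pics/{n}0m.npz",K=m["K"],E=m["extrinsics"])
E
```

```text
pics
{'time': 0.0, 'joint_positions': array([-1.19057981,  0.33288595, -0.06467555,  1.46093633,  0.02160996,
        1.3498866 , -0.08849895]), 'joint_vel': array([ 2.32889760e-04, -1.60524720e-05, -2.28832619e-04, -1.95968974e-03,
       -7.16731457e-04, -5.46121691e-04, -2.04054802e-03]), 'joint_torque': array([-3.41589130e-04, -6.23265839e+01,  2.41015165e-02, -3.89890337e+01,
       -6.15925225e-02,  4.01121285e-02,  1.61780008e-04]), 'ee_pos': array([0.24487919, 0.57461541, 0.22174747]), 'eef_rot': array([ 8.34268944e-01,  5.51357256e-01, -5.68793675e-04,  4.25447326e-04]), 'ft_force': array([-0.40264467,  0.08581722,  0.83605578]), 'torque': array([-0.00695497,  0.04195122,  0.03047171]), 'width': 0.08690051904643} 0.0187
scene [[423.3, 0.0, 275.9], [0.0, 423.3, 213.7], [0.0, 0.0, 1.0]] [[0.5357, -0.4485, 0.7155, -0.0257], [-0.8443, -0.2949, 0.4474, -0.2895], [0.0103, -0.8438, -0.5366, 0.4958], [0.0, 0.0, 0.0, 1.0]]
top [[469.1, 0.0, 281.4], [0.0, 469.1, 204.9], [0.0, 0.0, 1.0]] [[-0.01, -0.9773, 0.2116, 0.4062], [-0.9999, 0.0091, -0.0052, 0.137], [0.0031, -0.2116, -0.9773, 0.8905], [0.0, 0.0, 0.0, 1.0]]
wrist [[299.9, 0.0, 279.3], [0.0, 299.9, 209.8], [0.0, 0.0, 1.0]] [[0.3916, 0.8863, 0.2473, 0.1774], [0.9201, -0.3771, -0.1057, 0.6031], [-0.0004, 0.2689, -0.9632, 0.3851], [0.0, 0.0, 0.0, 1.0]]
```

View pics/scene0.png

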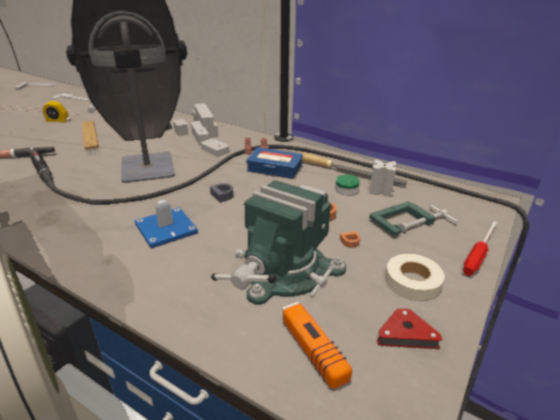

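View pics/top0.png

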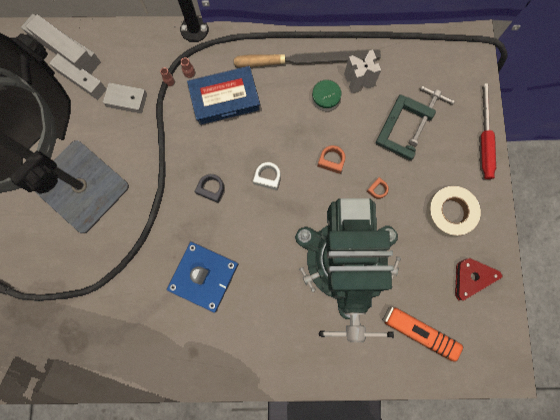

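View pics/wrist0.png

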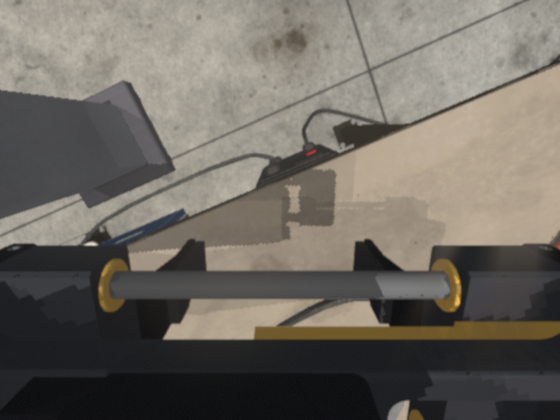

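The top view shows the large copper spacer at (331,159), a small look-alike at (378,188), aluminium at (267,176), the hub at (210,187), and the post at (200,275) with its white line at (222,287). The vise stands near the copper parts.

```bash
cat > h.py <<'E'
import numpy as np,cv2
def load(n):
    z=np.load(f"pics/{n}m.npz");return cv2.imread(f"pics/{n}.png"),np.load(f"pics/{n}.npy"),z["K"],z["E"]
def cast(uv,K,E,z):
    uv=np.atleast_2d(np.asarray(uv,float));d=np.c_[(uv-K[[0,1],[2,2]])/K[[0,1],[0,1]],np.ones(len(uv))]@E[:3,:3].T
    o=E[:3,3];return o+d*((z-o[2])/d[:,2])[:,None]
def proj(P,K,E):
    c=(np.atleast_2d(P)-E[:3,3])@E[:3,:3];return c[:,:2]/c[:,2:]*K[[0,1],[0,1]]+K[[0,1],[2,2]]
def cloud(d,K,E):
    v,u=np.indices(d.shape);c=np.stack([(u-K[0,2])/K[0,0]*d,(v-K[1,2])/K[1,1]*d,d],-1);return c@E[:3,:3].T+E[:3,3]
E
python3 - <<'E'
from h import *
im,d,K,E=load("top0")
cr=im[130:320,160:400];cv2.imwrite("pics/c1.png",cv2.resize(cr,None,fx=3.3,fy=3.1,interpolation=cv2.INTER_CUBIC))
W=cloud(d,K,E)
for n,(u,v) in dict(cu=(331,159),cusmall=(378,188),alu=(267,176),hub=(210,187),post=(200,275),plate=(222,300)).items():
    w=W[v-18:v+19,u-18:u+19].reshape(-1,3);print(n,W[v,u].round(3),np.percentile(w[:,2],[5,50,90,95,99]).round(4))
im,d,K,E=load("scene0");cv2.imwrite("pics/c2.png",cv2.resize(im[160:260,120:400],None,fx=2.8,fy=2.8,interpolation=cv2.INTER_CUBIC))
E
```

```text
cu [0.691 0.033 0.001] [-0.0013  0.002   0.0231  0.0243  0.026 ]
cusmall [ 0.631 -0.057  0.002] [-0.0013  0.0016  0.0198  0.1242  0.1264]
alu [0.657 0.16  0.002] [-0.0014  0.0017  0.0228  0.024   0.0257]
hub [ 0.637  0.272 -0.002] [-0.0016  0.0016  0.0226  0.0237  0.0252]
post [0.462 0.277 0.058] [0.0103 0.013  0.0571 0.0617 0.0655]
plate [ 0.419  0.245 -0.   ] [-0.0015  0.002   0.0137  0.0146  0.0157]
```

View pics/c1.png

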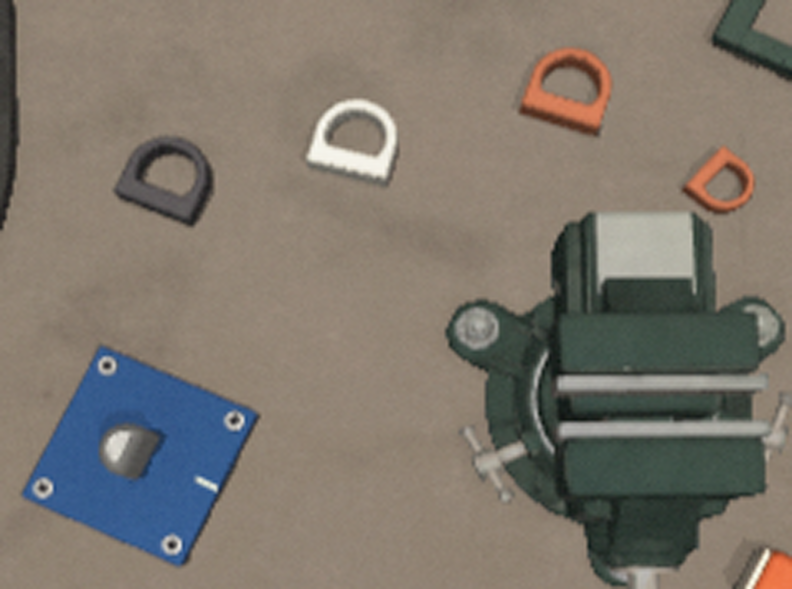

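View pics/c2.png

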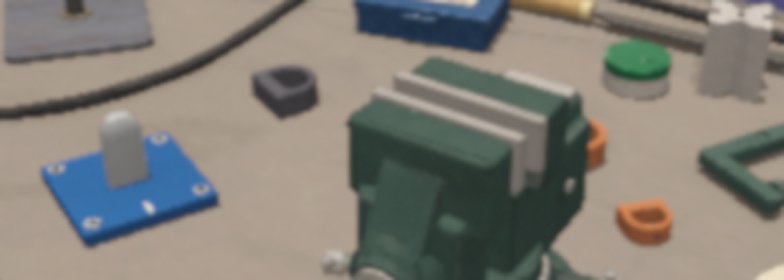

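The scene view confirms the post's flat faces the white line; the copper is partly hidden behind the vise there. Now I'll measure.

```bash
cat >> h.py <<'E'
def part(W,K,E,uv,zt=0.022,win=30,lo=.017):
    u,v=map(int,uv);m=np.zeros(W.shape[:2],np.uint8);m[v-win:v+win,u-win:u+win]=((W[...,2]>lo)&(W[...,2]<zt+.007))[v-win:v+win,u-win:u+win]
    m=cv2.morphologyEx(m,cv2.MORPH_OPEN,np.ones((2,2),np.uint8))
    cs,hi=cv2.findContours(m,cv2.RETR_CCOMP,cv2.CHAIN_APPROX_NONE)
    i=max([k for k in range(len(cs)) if hi[0][k][3]<0],key=lambda k:cv2.contourArea(cs[k]))
    o=cast(cs[i][:,0],K,E,zt)[:,:2]
    rc=cv2.minAreaRect((o*1000).astype(np.float32))
    hs=[cs[k] for k in range(len(cs)) if hi[0][k][3]==i]
    hole=None
    if hs:
        h=max(hs,key=cv2.contourArea);hole=cast(h[:,0],K,E,zt)[:,:2]
    return o,rc,hole
E
python3 - <<'E'
from h import *
im,d,K,E=load("top0");W=cloud(d,K,E)
for n,uv in dict(cu=(331,159),alu=(267,176),hub=(210,187)).items():
    o,rc,h=part(W,K,E,uv)
    hr=cv2.minAreaRect((h*1000).astype(np.float32)) if h is not None else None
    print(n,rc,'hole',hr)
    # orientation: flat-side normal = direction with most contour points at extreme
    c=np.array(rc[0])/1000
    for a in [rc[2]+90*k for k in range(4)]:
        n_=np.array([np.cos(np.radians(a)),np.sin(np.radians(a))]);p=(o-c)@n_;print('  dir',round(a,1),'frac near edge',np.mean(p>p.max()-.003).round(2),p.max().round(4))
    w=W[int(uv[1])-18:int(uv[1])+18,int(uv[0])-18:int(uv[0])+18,2];print('  top z',np.median(w[w>.015]))
hsv=cv2.cvtColor(im,cv2.COLOR_BGR2HSV)
m=cv2.inRange(hsv,(100,120,60),(125,255,255));m[:235]=0;m[320:]=0;m[:,:150]=0;m[:,250:]=0
m=cv2.morphologyEx(m,cv2.MORPH_CLOSE,np.ones((9,9)))
cs,_=cv2.findContours(m,0,1);c=max(cs,key=cv2.contourArea)
print('plate',cv2.minAreaRect((cast(c[:,0],K,E,.012)[:,:2]*1000).astype(np.float32)))
wl=cv2.inRange(hsv,(0,0,150),(180,60,255));ys,xs=np.where(wl[275:300,212:232]);uv=np.c_[xs+212,ys+275];print('line',cast([uv.mean(0)],K,E,.012))
P=W[240:310,165:240].reshape(-1,3);q=P[(P[:,2]>.054)];print('post top pts',len(q),np.median(q,0),q[:,2].max())
E
```

```text
cu ((687.8290405273438, 30.355426788330078), (47.642250061035156, 46.81315612792969), 70.84110260009766) hole ((687.5848388671875, 29.280963897705078), (34.610015869140625, 32.48884582519531), 45.20079040527344)
  dir 70.8 frac near edge 0.19 0.0238
  dir 160.8 frac near edge 0.31 0.0234
  dir 250.8 frac near edge 0.21 0.0238
  dir 340.8 frac near edge 0.14 0.0234
  top z 0.022737350998770278
alu ((655.0396118164062, 156.07763671875), (48.31513595581055, 46.24747848510742), 73.4971694946289) hole None
  dir 73.5 frac near edge 0.12 0.0242
  dir 163.5 frac near edge 0.19 0.0231
  dir 253.5 frac near edge 0.11 0.0242
  dir 343.5 frac near edge 0.07 0.0231
  top z 0.022326488624343832
hub ((632.468994140625, 265.6529235839844), (48.634254455566406, 46.486392974853516), 66.3704605102539) hole ((635.1459350585938, 264.74273681640625), (37.448997497558594, 29.231218338012695), 67.19813537597656)
  dir 66.4 frac near edge 0.18 0.0243
  dir 156.4 frac near edge 0.31 0.0232
  dir 246.4 frac near edge 0.19 0.0243
  dir 336.4 frac near edge 0.1 0.0232
  top z 0.02232591881409629
plate ((462.4730529785156, 280.6124572753906), (98.88038635253906, 97.9585952758789), 65.08314514160156)
line [[0.44493103 0.2431762  0.012     ]]
post top pts 186 [0.4634125  0.28206649 0.06149874] 0.8904693843176014
```

```bash
python3 - <<'E'
from h import *
W=np.concatenate([cloud(*[load(n)[i] for i in (1,2,3)])[load(n)[1]>0].reshape(-1,3) for n in("top0","scene0")])
def chk(c,yaw,h,zlo,name):
    a=np.radians(yaw);q=W[:,:2]-c;x=q@[np.cos(a),np.sin(a)];y=q@[np.sin(a),-np.cos(a)]
    for nm,hx,hy in(("bodyx",.1,.042),("bodyy",.042,.1),("fing",.063,.016)):
        z=zlo if nm!="fing" else .006
        k=(abs(x)<hx)&(abs(y)<hy)&(W[:,2]>z);print(name,nm,k.sum(),W[k].max(0).round(3) if k.any() else '',W[k].min(0).round(3) if k.any() else '')
chk([.687,.0307],70.8,0,.06,'cu');chk([.6315,.266],66.4,0,.06,'hub');chk([.4625,.2806],155,0,.075,'post')
hi=W[(W[:,2]>.1)&(W[:,0]<.9)&(W[:,0]>.2)&(abs(W[:,1])<.8)]
H,xe,ye=np.histogram2d(hi[:,0],hi[:,1],bins=[np.arange(.2,.95,.05),np.arange(-.3,.8,.1)],weights=None)
print(ye.round(2));
for x,row in zip(xe,H):print(round(x,2),row.astype(int))
E
```

```text
cu bodyx 0  
cu bodyy 18 [0.584 0.037 0.125] [0.58  0.023 0.12 ]
cu fing 268 [0.708 0.061 0.026] [0.665 0.008 0.006]
hub bodyx 0  
hub bodyy 0  
hub fing 425 [0.655 0.296 0.026] [0.607 0.244 0.006]
post bodyx 0  
post bodyy 0  
post fing 1705 [0.513 0.315 0.067] [0.412 0.246 0.007]
[-0.3 -0.2 -0.1  0.   0.1  0.2  0.3  0.4  0.5  0.6  0.7]
0.2 [0 0 0 0 0 0 0 0 0 0]
0.25 [0 0 0 0 0 0 0 0 0 0]
0.3 [0 0 0 0 0 0 0 0 0 0]
0.35 [ 0  0 53  0  0  0  0  0  0  0]
0.4 [   0    0 1562 2158    0    0    0    0    0    0]
0.45 [   0    0 1421 1700    0    0    0    0    0    0]
0.5 [   0    0  780 1164    0    0    0    0    0    0]
0.55 [   0    0  420  669    0    0    0 2040  351  831]
0.6 [   0    0    0    0    0    0    0  774 1350 1213]
0.65 [   0    0    0    0    0    0    0  733  248 1530]
0.7 [   0    0    0    0    0    0    0 1412  738 1581]
0.75 [   0    0    0    0    0    0    0  915 3201 1647]
0.8 [ 0  0  0  0  0  0  0  0 65 18]
0.85 [0 0 0 0 0 0 0 0 0 0]
```

```bash
cat > go.py <<'E'
import sys;from h import *;from scipy.spatial.transform import Rotation as R
from bench import r
x,y,z,yaw=map(float,sys.argv[1:5]);s=r.read_state()
R0=R.from_quat(s["eef_rot"]);a=np.radians(yaw)
Rt=R.from_matrix(np.array([[np.cos(a),np.sin(a),0],[np.sin(a),-np.cos(a),0],[0,0,-1]]))
rv=(R0.inv()*Rt).as_rotvec(degrees=True);t=R0.inv().apply(np.array([x,y,z])-s["ee_pos"])
X=R0.as_matrix()[:,0]
print("t",round(s["time"],2),"pos",s["ee_pos"].round(4),"yaw",np.degrees(np.arctan2(X[1],X[0])).round(1),"q",s["joint_positions"].round(2),"F",s["ft_force"].round(1),"w",round(s["width"],4))
print("turn",rv.round(1),"shift",t.round(4),"dist",np.linalg.norm(t).round(3))
E
python3 go.py .40 .27 .22 66.9
```

```text
t 0.15 pos [0.2449 0.5747 0.222 ] yaw 66.9 q [-1.19  0.33 -0.06  1.46  0.02  1.35 -0.09] F [-1.5 -1.4 -0.4] w 0.0869
turn [0.  0.1 0. ] shift [-0.2196  0.2622  0.0022] dist 0.342
```

Emit:
carry_out(
  increments="0 0 0 -0.040 0.048 0 0.087;0 0 0 -0.080 0.096 0 0.087;0 0 0 -0.120 0.144 0 0.087;0 0 0 -0.160 0.192 0 0.087;0 0 0 -0.200 0.240 0 0.087",
)

```text
time: 0.78
ee_pos: [0.3878, 0.2947, 0.2221]
eef_rot: [0.834, 0.551, -0.0, 0.0]
ft_force: [1.3, 0.6, 0.2]
width: 0.087
```

```bash
python3 go.py .64 .045 .20 71
```

```text
t 0.78 pos [0.3878 0.2947 0.2221] yaw 66.9 q [-0.86  0.02  0.12  1.82 -0.    1.3   0.43] F [1.3 0.6 0.2] w 0.087
turn [ 0.   0.  -4.1] shift [-0.1309  0.3299  0.0223] dist 0.356
```

Emit:
carry_out(
  increments="0 0 -1 -0.026 0.057 0 0.087;0 0 -2 -0.052 0.114 0 0.087;0 0 -3 -0.078 0.171 0 0.087;0 0 -4 -0.105 0.228 0 0.087;0 0 -4 -0.131 0.285 0.01 0.087",
)

```text
time: 1.4
ee_pos: [0.5976, 0.0638, 0.2134]
eef_rot: [0.814, 0.58, 0.0, 0.0]
ft_force: [0.6, 0.8, -0.1]
width: 0.0871
```

```bash
python3 go.py .73 .015 .20 71
```

```text
t 1.4 pos [0.5976 0.0638 0.2134] yaw 71.0 q [-0.5   0.29  0.39  1.56 -0.11  1.31  1.14] F [ 0.6  0.8 -0.1] w 0.0871
turn [ 0.1 -0.  -0. ] shift [-0.0029  0.1411  0.0135] dist 0.142
```

Emit:
carry_out(
  increments="0 0 0 -0.001 0.05 0.005 0.087;0 0 0 -0.002 0.10 0.01 0.087;0 0 0 -0.003 0.141 0.0135 0.087;0 0 0 -0.003 0.141 0.0135 0.087;0 0 0 -0.003 0.141 0.0135 0.087",
)

```text
time: 2.02
ee_pos: [0.7295, 0.0152, 0.1997]
eef_rot: [0.814, 0.58, 0.0, 0.0]
ft_force: [0.4, -0.1, 0.1]
width: 0.0868
```

```bash
cat > snap.py <<'E'
import sys;from h import *
from bench import r
n,tag=sys.argv[1:3]
m=r.camera_model(n);p,d=r.camera(n);cv2.imwrite(f"pics/{tag}.png",p);np.save(f"pics/{tag}.npy",d);np.savez(f"pics/{tag}m.npz",K=m["K"],E=m["extrinsics"])
E
python3 snap.py wrist w1; python3 go.py .687 .031 .1 71
```

```text
t 2.08 pos [0.7294 0.0156 0.2003] yaw 71.0 q [-0.33  0.6   0.41  1.18 -0.23  1.4   1.29] F [-0.5  0.4 -0.4] w 0.0872
turn [ 0.1 -0.  -0. ] shift [ 0.0007 -0.0452  0.1003] dist 0.11
```

View pics/w1.png

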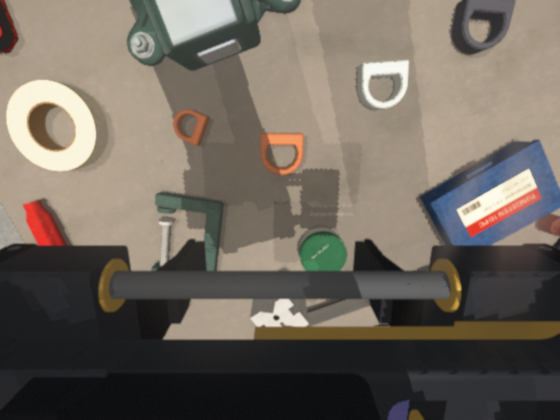

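The wrist view shows the large copper spacer at (283,153), its flat end up in the image and nearly square with the tool. The small one is at (190,126), aluminium at (385,84) and the hub at (484,22).

```bash
cat >> h.py <<'E'
def cmask(im,uv,lo,hi,win):
    hsv=cv2.cvtColor(im,cv2.COLOR_BGR2HSV);m=cv2.inRange(hsv,lo,hi);k=np.zeros_like(m);u,v=uv;k[max(0,v-win):v+win,max(0,u-win):u+win]=255;return m&k
def rect(m,K,E,z):
    cs,_=cv2.findContours(m,cv2.RETR_EXTERNAL,cv2.CHAIN_APPROX_NONE);c=max(cs,key=cv2.contourArea)
    return cv2.minAreaRect((cast(c[:,0],K,E,z)[:,:2]*1000).astype(np.float32)),c
def tri(rays):
    A=np.zeros((3,3));b=np.zeros(3)
    for o,d in rays:
        d=d/np.linalg.norm(d);M=np.eye(3)-np.outer(d,d);A+=M;b+=M@o
    return np.linalg.solve(A,b)
E
python3 - <<'E'
from h import *
rays={}
for n,uvs in(("top0",dict(cu=(331,159),hub=(210,187),alu=(267,176))),("w1",dict(cu=(283,153),hub=(484,22),alu=(385,84)))):
    im,d,K,E=load(n);W=cloud(d,K,E)
    for k,uv in uvs.items():
        if n=="w1" and k=="hub":continue
        o,rc,h=part(W,K,E,uv,lo=.015,win=30 if n=="top0" else 38)
        print(n,k,np.round(rc[0],1),np.round(rc[1],1),round(rc[2],1),'hole',None if h is None else np.round(cv2.minAreaRect((h*1000).astype(np.float32))[0],1))
        c=np.r_[np.array(rc[0])/1000,.022];rays.setdefault(k,[]).append((E[:3,3],c-E[:3,3]))
        u,v=uv;w=W[max(0,v-25):v+25,u-25:u+25,2];print('   top z',np.median(w[(w>.015)&(w<.04)]).round(4))
for k in("cu","alu"):print(k,tri(rays[k]).round(4))
E
```

```text
top0 cu [687.4  30.4] [47.6 47.5] 70.0 hole [687.5  29.3]
   top z 0.0226
top0 hub [632.1 265.3] [49.5 46.8] 65.3 hole [635.1 264.7]
   top z 0.0223
top0 alu [654.7 156.6] [48.  47.2] 75.0 hole [657.3 155.5]
   top z 0.0223
w1 cu [690.8  32.1] [47.9 45.5] 71.0 hole [693.2  31.2]
   top z 0.0227
w1 alu [657.9 158. ] [49.2 46.5] 74.5 hole [660.7 157.2]
   top z 0.0227
cu [0.6911 0.0306 0.0126]
alu [0.6567 0.1577 0.0193]
```

```bash
python3 go.py .6804 .0339 .05 71;python3 go.py .6804 .0339 .004 71
```

```text
t 2.08 pos [0.7294 0.0156 0.2003] yaw 71.0 q [-0.33  0.6   0.41  1.18 -0.23  1.4   1.29] F [-0.5  0.4 -0.4] w 0.0872
turn [ 0.1 -0.  -0. ] shift [ 0.0012 -0.0524  0.1502] dist 0.159
t 2.08 pos [0.7294 0.0156 0.2003] yaw 71.0 q [-0.33  0.6   0.41  1.18 -0.23  1.4   1.29] F [-0.5  0.4 -0.4] w 0.0872
turn [ 0.1 -0.  -0. ] shift [ 0.0012 -0.0525  0.1962] dist 0.203
```

Emit:
carry_out(
  increments="0 0 0 0.001 -0.030 0.03 0.087;0 0 0 0.001 -0.0525 0.08 0.087;0 0 0 0.001 -0.0525 0.13 0.087;0 0 0 0.001 -0.0525 0.165 0.087;0 0 0 0.001 -0.0525 0.165 0.087",
)

```text
time: 2.7
ee_pos: [0.6779, 0.0346, 0.0335]
eef_rot: [0.814, 0.581, -0.001, -0.001]
ft_force: [0.1, -0.5, 0.3]
width: 0.087
```

```bash
python3 go.py .6804 .0339 .004 71;python3 snap.py top t1; python3 snap.py wrist w2; python3 - <<'E'
from h import *
a=cv2.resize(cv2.imread("pics/t1.png")[100:240,260:420],None,fx=2.5,fy=2.5);b=cv2.imread("pics/w2.png")[100:420,80:480]
b=cv2.resize(b,(400,350));cv2.imwrite("pics/t1w2.png",np.hstack([a[:350],b]))
E
```

```text
t 2.7 pos [0.6779 0.0346 0.0335] yaw 71.1 q [-0.38  0.62  0.37  1.51 -0.24  1.06  1.29] F [ 0.1 -0.5  0.3] w 0.087
turn [-0.2  0.   0.1] shift [0.0001 0.0027 0.0295] dist 0.03
```

View pics/t1w2.png

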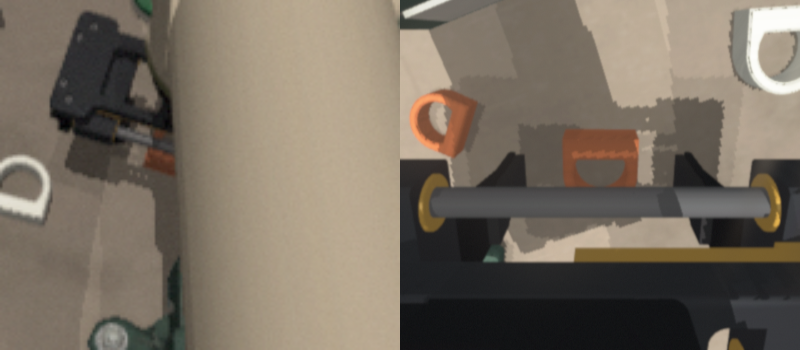

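The wrist view shows the copper centred between the open fingers with its flat edge in sight. That edge should let me check the hold later. Descending now.

Emit:
carry_out(
  increments="0 0 0 0 0.002 0.012 0.087;0 0 0 0 0.0025 0.024 0.087;0 0 0 0 0.0025 0.029 0.087;0 0 0 0 0.0025 0.029 0.04;0 0 0 0 0.0025 0.029 0.04",
  squeeze=25,
)

```text
time: 3.42
ee_pos: [0.6835, 0.0334, 0.0085]
eef_rot: [0.814, 0.581, 0.002, 0.001]
ft_force: [0.4, 0.5, 0.5]
width: 0.0741
```

Emit:
carry_out(
  increments="0 0 0 0 0 0 0.04;0 0 0 0 0 0 0.04;0 0 0 0 0 0 0.04;0 0 0 0 0 -0.01 0.04;0 0 0 0 0 -0.02 0.04",
)

```text
time: 4.05
ee_pos: [0.6833, 0.0333, 0.0292]
eef_rot: [0.814, 0.581, 0.002, 0.001]
ft_force: [-0.4, 0.5, -1.3]
width: 0.0474
```

```bash
python3 go.py .6804 .0339 .17 71
```

```text
t 4.05 pos [0.6833 0.0333 0.0292] yaw 71.0 q [-0.37  0.64  0.37  1.5  -0.25  1.05  1.29] F [-0.4  0.5 -1.3] w 0.0474
turn [ 0.2 -0.1  0. ] shift [-1.000e-04 -2.600e-03 -1.408e-01] dist 0.141
```

Emit:
carry_out(
  increments="0 0 0 0 0 -0.04 0.04;0 0 0 0 0 -0.08 0.04;0 0 0 0 0 -0.12 0.04;0 0 0 0 0 -0.14 0.04;0 0 0 0 0 -0.14 0.04",
)

```text
time: 4.68
ee_pos: [0.6835, 0.0332, 0.1704]
eef_rot: [0.814, 0.581, 0.003, 0.001]
ft_force: [-0.5, -0.6, -2.4]
width: 0.0479
```

```bash
python3 snap.py wrist w3; python3 go.py .6804 .0339 .17 71;  python3 - <<'E'
from h import *
b=cv2.imread("pics/w3.png")[200:340,160:400];cv2.imwrite("pics/w3c.png",cv2.resize(b,None,fx=3,fy=3))
E
```

```text
t 4.72 pos [0.6827 0.0333 0.1685] yaw 71.0 q [-0.4   0.51  0.41  1.38 -0.2   1.29  1.26] F [ 0.1 -0.3 -3.2] w 0.0478
turn [ 0.1 -0.1  0. ] shift [-0.0001 -0.0024 -0.0015] dist 0.003
```

View pics/w3c.png

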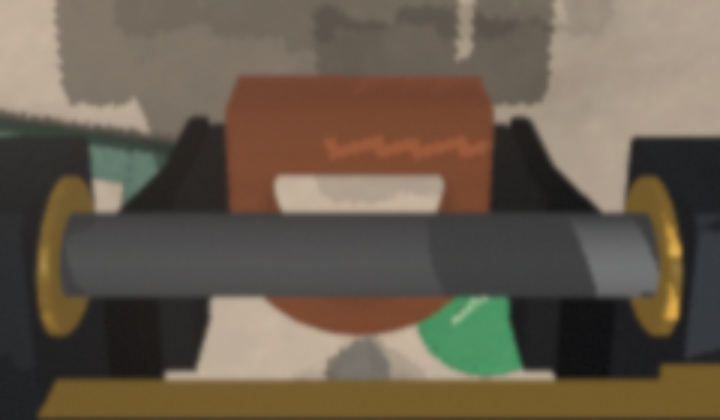

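The copper hangs level and square in the jaws. The flat's top edge is at about (280,236), the bore flat at v≈258 and the round tip at (281,311). I'll work out the bore offset from the tool.

```bash
python3 - <<'E'
from h import *
from scipy.spatial.transform import Rotation as R
from bench import r
s=r.read_state();im,d,K,E=load("w3");Rt=R.from_quat(s["eef_rot"])
zt=s["ee_pos"][2]+.0133
for nm,uv in dict(flatL=(235,237),flatR=(324,237),boreflat=(280,258),tip=(281,311)).items():
    print(nm,Rt.inv().apply(cast([uv],K,E,zt)[0]-s["ee_pos"]).round(4))
W=cloud(d,K,E)
L=Rt.inv().apply((W-s["ee_pos"]).reshape(-1,3)).reshape(W.shape)
for v in range(222,270,4):print(v,L[v,250].round(4),L[v,310].round(4),im[v,250])
print(L[308:312,281].round(4))
E
```

```text
flatL [-0.0241 -0.0149 -0.0134]
flatR [ 0.0239 -0.0148 -0.0133]
boreflat [ 0.0002 -0.0025 -0.0133]
tip [ 0.0008  0.031  -0.0132]
222 [-0.034   0.0358  0.1681] [0.036  0.0358 0.1678] [103 116 127]
226 [-0.0174 -0.0158  0.0022] [ 0.0178 -0.0161  0.0014] [ 54  74 114]
230 [-0.0168 -0.0156 -0.0043] [ 0.0171 -0.0159 -0.0052] [ 48  69 112]
234 [-0.0161 -0.0159 -0.0114] [ 0.0165 -0.0159 -0.0117] [ 50  70 114]
238 [-0.0158 -0.0152 -0.0158] [ 0.0162 -0.0149 -0.0151] [ 50  73 119]
242 [-0.0005 -0.0728 -0.165 ] [ 0.0161 -0.0133 -0.0167] [ 51  74 121]
246 [-0.0158 -0.0108 -0.0162] [ 0.0161 -0.0111 -0.0169] [ 50  74 122]
250 [-0.0159 -0.0085 -0.0163] [ 0.0162 -0.0086 -0.0163] [ 50  74 122]
254 [-0.0159 -0.0064 -0.0166] [ 0.0163 -0.0063 -0.0165] [ 53  76 124]
258 [-0.0161 -0.0035 -0.0154] [ 0.0165 -0.0034 -0.0153] [ 52  75 121]
262 [-0.0162 -0.0011 -0.0153] [ 0.0166 -0.0008 -0.0148] [ 64  84 124]
266 [-0.0175  0.0075 -0.0029] [ 0.0168  0.0022 -0.0137] [ 50  69 109]
[[ 0.0008  0.0276 -0.0154]
 [ 0.0008  0.028  -0.0158]
 [ 0.0008  0.0288 -0.0155]
 [ 0.0008  0.0293 -0.0157]]
```

```bash
python3 go.py .478 .312 .20 155.1
```

```text
t 4.72 pos [0.6827 0.0333 0.1685] yaw 71.0 q [-0.4   0.51  0.41  1.38 -0.2   1.29  1.26] F [ 0.1 -0.3 -3.2] w 0.0478
turn [  0.2   0.  -84.1] shift [ 0.1971 -0.2841 -0.0318] dist 0.347
```

Emit:
carry_out(
  increments="0 0 -10 0.025 -0.036 -0.01 0.04;0 0 -20 0.05 -0.072 -0.02 0.04;0 0 -30 0.075 -0.108 -0.03 0.04;0 0 -40 0.1 -0.144 -0.032 0.04;0 0 -50 0.125 -0.18 -0.032 0.04",
)

```text
time: 5.35
ee_pos: [0.5512, 0.2109, 0.1983]
eef_rot: [0.49, 0.872, -0.0, 0.0]
ft_force: [0.5, -0.7, -1.9]
width: 0.0474
```

```bash
python3 go.py .478 .312 .20 155.1
```

```text
t 5.35 pos [0.5512 0.2109 0.1983] yaw 121.4 q [-0.6   0.27  0.19  1.6  -0.05  1.28  1.72] F [ 0.5 -0.7 -1.9] w 0.0474
turn [ -0.    0.  -33.7] shift [ 0.1244 -0.0099 -0.0017] dist 0.125
```

Emit:
carry_out(
  increments="0 0 -10 0.035 -0.003 0 0.04;0 0 -20 0.07 -0.006 0 0.04;0 0 -30 0.105 -0.008 -0.001 0.04;0 0 -33.7 0.124 -0.01 -0.002 0.04;0 0 -33.7 0.124 -0.01 -0.002 0.04",
)

```text
time: 5.98
ee_pos: [0.4772, 0.3122, 0.1992]
eef_rot: [0.216, 0.976, -0.001, -0.0]
ft_force: [1.1, -0.7, -1.2]
width: 0.0477
```

```bash
python3 snap.py wrist w4; python3 go.py .478 .312 .20 155.1; python3 snap.py top t4
```

```text
t 6.03 pos [0.4783 0.3109 0.1994] yaw 154.9 q [-0.7   0.22  0.05  1.65 -0.01  1.27  2.06] F [-0.  -0.1 -2. ] w 0.0477
turn [-0.1  0.  -0.2] shift [ 0.0007  0.0009 -0.0006] dist 0.001
```

View pics/w4.png

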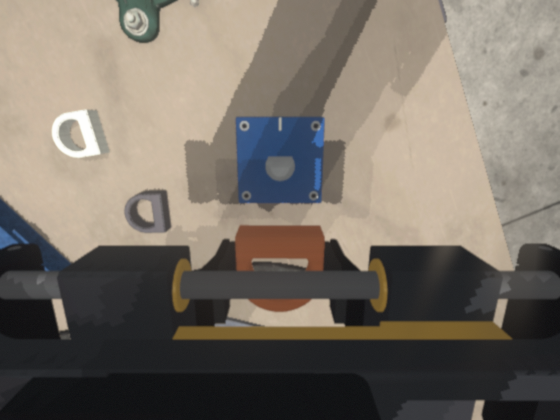

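View pics/t4.png

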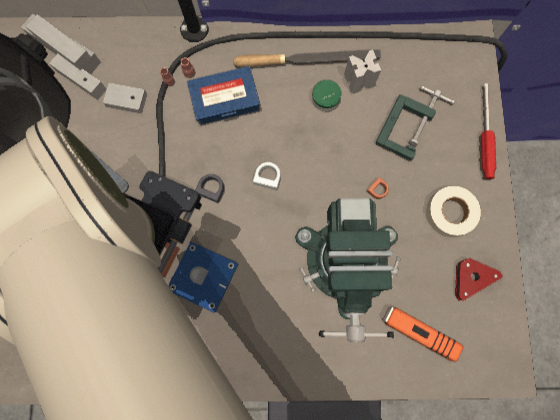

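The wrist view shows the plate square with the tool, with the line at (280,123), the post top at (280,165) and its flat toward the line. The copper's flat end faces the same way. Now I'll measure the post from here.

```bash
python3 - <<'E'
from h import *
rays=[];
for n,uv,win in(("top0",(203,275),45),("w4",(280,160),62)):
    im,d,K,E=load(n);W=cloud(d,K,E)
    m=cmask(im,uv,(100,90,25),(128,255,255),win)
    if n=="w4":m[206:]=0
    m=cv2.morphologyEx(m,cv2.MORPH_CLOSE,np.ones((11,11)))
    rc,c=rect(m,K,E,.012);print(n,'plate',np.round(rc[0],1),np.round(rc[1],1),round(rc[2],2))
    rays.append((E[:3,3],np.r_[np.array(rc[0])/1000,.012]-E[:3,3]))
    k=np.zeros(m.shape,bool);k[uv[1]-25:uv[1]+26,uv[0]-28:uv[0]+28]=1
    mt=(k&(W[...,2]>.056)&(W[...,2]<.075)).astype(np.uint8)
    cs,_=cv2.findContours(mt,0,1)
    if cs:
        q=max(cs,key=cv2.contourArea);P=cast(q[:,0],K,E,.062)[:,:2]*1000;rr=cv2.minAreaRect(P.astype(np.float32));print('  post top rect',np.round(rr[0],1),np.round(rr[1],1),round(rr[2],1),'z',np.percentile(W[mt>0][:,2],[50,90]).round(4))
    pz=W[(m>0)&(W[...,2]<.025)&(W[...,2]>.004)][:,2];print('  plate z',np.median(pz).round(4))
print('tri',tri(rays).round(4))
E
```

```text
top0 plate [462.4 280.3] [99.3 98.3] 64.94
  post top rect [465.1 284.2] [19.  28.4] 64.4 z [0.0616 0.0652]
  plate z 0.0126
w4 plate [462.2 280.6] [97.9 98.9] 65.1
  post top rect [463.4 283.3] [19.1 28. ] 65.1 z [0.0618 0.0653]
  plate z 0.0131
tri [0.4625 0.2809 0.0084]
```

```bash
python3 go.py .4596 .2746 .10 155.1
```

```text
t 6.08 pos [0.4789 0.3101 0.1996] yaw 154.8 q [-0.7   0.22  0.05  1.65 -0.01  1.27  2.06] F [ 0.3 -0.9 -1.8] w 0.0475
turn [-0.1  0.  -0.3] shift [ 0.0024 -0.0402  0.0997] dist 0.108
```

Emit:
carry_out(
  increments="0 0 -0.3 0.002 -0.02 0.03 0.04;0 0 -0.3 0.0024 -0.04 0.06 0.04;0 0 -0.3 0.0024 -0.04 0.09 0.04;0 0 -0.3 0.0024 -0.04 0.1 0.04;0 0 -0.3 0.0024 -0.04 0.1 0.04",
)

```text
time: 6.7
ee_pos: [0.4602, 0.2742, 0.0997]
eef_rot: [0.216, 0.976, -0.001, 0.0]
ft_force: [-0.8, 0.0, -1.8]
width: 0.0472
```

```bash
python3 snap.py wrist w5; python3 go.py .4596 .2746 .065 155.1; python3 snap.py scene s5;python3 - <<'E'
from h import *
a=cv2.resize(cv2.imread("pics/w5.png")[130:330,160:400],(400,333));b=cv2.resize(cv2.imread("pics/s5.png")[120:270,80:260],(400,333));cv2.imwrite("pics/w5s.png",np.hstack([a,b]))
E
```

```text
t 6.75 pos [0.4605 0.2747 0.1005] yaw 155.1 q [-0.67  0.24  0.06  1.85 -0.01  1.05  2.09] F [ 0.5 -0.5 -0.4] w 0.0478
turn [-0.   0.1 -0. ] shift [ 0.0008 -0.0005  0.0355] dist 0.035
```

View pics/w5s.png

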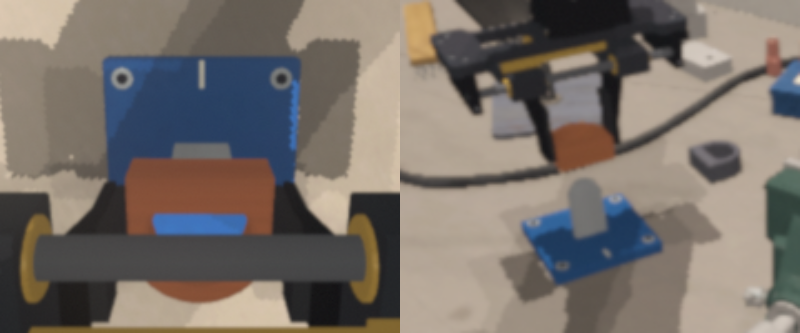

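In the wrist crop the post (x≈202) sits mid-part (x≈200) and the line is at 202. Both views look aligned, so I'm descending.

Emit:
carry_out(
  increments="0 0 0 0.0006 -0.0005 0.012 0.04;0 0 0 0.0006 -0.0005 0.024 0.04;0 0 0 0.0006 -0.0005 0.036 0.04;0 0 0 0.0006 -0.0005 0.046 0.04;0 0 0 0.0006 -0.0005 0.052 0.04",
)

```text
time: 7.42
ee_pos: [0.4597, 0.2746, 0.0479]
eef_rot: [0.216, 0.976, -0.001, 0.001]
ft_force: [0.2, -0.5, -0.7]
width: 0.0476
```

```bash
python3 go.py .4596 .2746 .02 155.1
```

```text
t 7.42 pos [0.4597 0.2746 0.0479] yaw 155.1 q [-0.67  0.31  0.05  1.89 -0.02  0.95  2.1 ] F [ 0.2 -0.5 -0.7] w 0.0476
turn [-0.1  0.1  0. ] shift [ 0.0001 -0.      0.0279] dist 0.028
```

Bottom is about 20 mm below the post top with no contact force. On down to the plate.

Emit:
carry_out(
  increments="0 0 0 0 0 0.01 0.04;0 0 0 0 0 0.02 0.04;0 0 0 0 0 0.025 0.04;0 0 0 0 0 0.0275 0.04;0 0 0 0 0 0.0275 0.04",
)

```text
time: 8.05
ee_pos: [0.4598, 0.2747, 0.0207]
eef_rot: [0.216, 0.976, -0.0, 0.001]
ft_force: [-0.9, -0.8, -0.4]
width: 0.0475
```

```bash
python3 go.py .4596 .2746 .018 155.1
```

```text
t 8.05 pos [0.4598 0.2747 0.0207] yaw 155.1 q [-0.67  0.35  0.05  1.91 -0.02  0.89  2.1 ] F [-0.9 -0.8 -0.4] w 0.0475
turn [-0.   0.1 -0. ] shift [ 0.0002 -0.0002  0.0027] dist 0.003
```

Just about touching. I'll release, and it should drop the last millimetre or two.

Emit:
carry_out(
  increments="0 0 0 0 0 0.001 0.04;0 0 0 0 0 0.001 0.06;0 0 0 0 0 0.001 0.075;0 0 0 0 0 0.001 0.075;0 0 0 0 0 0.001 0.075",
)

```text
time: 8.68
ee_pos: [0.4599, 0.2747, 0.0197]
eef_rot: [0.216, 0.976, -0.0, 0.001]
ft_force: [-0.4, 0.7, -0.4]
width: 0.0733
```

Emit:
carry_out(
  increments="0 0 0 0 0 0 0.08;0 0 0 0 0 -0.02 0.08;0 0 0 0 0 -0.05 0.087;0 0 0 0 0 -0.09 0.087;0 0 0 0 0 -0.13 0.087",
)

```text
time: 9.3
ee_pos: [0.4596, 0.2747, 0.1508]
eef_rot: [0.216, 0.976, -0.001, 0.001]
ft_force: [0.1, 0.4, 1.1]
width: 0.0869
```

```bash
python3 snap.py scene s6;python3 snap.py wrist w6;python3 go.py .68 .245 .17 66;python3 - <<'E'
from h import *
a=cv2.resize(cv2.imread("pics/w6.png")[130:330,160:400],(400,333));b=cv2.resize(cv2.imread("pics/s6.png")[120:270,80:260],(400,333));cv2.imwrite("pics/w6s.png",np.hstack([a,b]))
E
```

```text
t 9.4 pos [0.4618 0.2762 0.1542] yaw 155.1 q [-0.68  0.18  0.06  1.79 -0.01  1.16  2.09] F [ 0.7 -0.1 -0.4] w 0.0871
turn [ 0.5 -0.  89.1] shift [-0.2111  0.0637 -0.0144] dist 0.221
```

View pics/w6s.png

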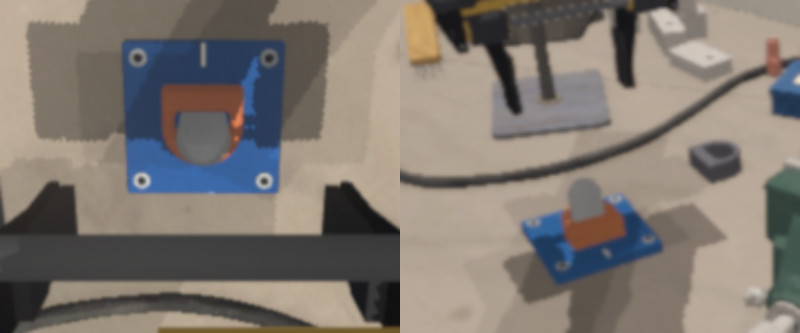

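The copper is over the post and flat on the plate, flat side toward the line. Next, over to the hub.

Emit:
carry_out(
  increments="0 0 10 -0.025 0.008 -0.01 0.087;0 0 20 -0.05 0.016 -0.025 0.087;0 0 30 -0.075 0.024 -0.035 0.087;0 0 40 -0.1 0.032 -0.04 0.087;0 0 50 -0.125 0.04 -0.045 0.087",
)

```text
time: 10.02
ee_pos: [0.5923, 0.2595, 0.1994]
eef_rot: [0.61, 0.792, 0.003, 0.002]
ft_force: [0.6, 0.1, -0.7]
width: 0.0869
```

```bash
python3 go.py .675 .247 .20 66
```

```text
t 10.03 pos [0.5923 0.2595 0.1994] yaw 104.8 q [-0.65  0.39  0.22  1.45 -0.09  1.31  1.4 ] F [ 0.6  0.1 -0.7] w 0.0869
turn [ 0.4 -0.2 38.8] shift [-0.0331  0.0768 -0.0001] dist 0.084
```

Emit:
carry_out(
  increments="0 0 10 -0.01 0.02 0 0.087;0 0 20 -0.02 0.04 0 0.087;0 0 30 -0.03 0.06 0 0.087;0.4 -0.2 38.8 -0.033 0.077 0 0.087;0.4 -0.2 38.8 -0.033 0.077 0 0.087",
)

```text
time: 10.65
ee_pos: [0.6756, 0.2469, 0.1982]
eef_rot: [0.839, 0.544, -0.001, 0.0]
ft_force: [-1.3, 0.7, -0.9]
width: 0.0867
```

```bash
python3 snap.py wrist w7; python3 go.py .675 .247 .20 66; python3 snap.py top t7
```

```text
t 10.7 pos [0.675  0.2471 0.1986] yaw 66.1 q [-0.64  0.57  0.35  1.22 -0.19  1.39  0.85] F [-0.4  0.1  1. ] w 0.0869
turn [-0.1  0.1  0.1] shift [-0.0001  0.0001 -0.0014] dist 0.001
```

View pics/w7.png

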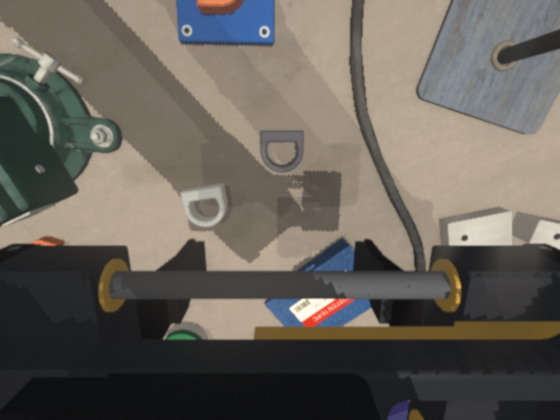

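The hub is at (282,150), square with the tool; the aluminium spacer is at (206,206), left of it.

```bash
python3 - <<'E'
from h import *
rays=[]
for n,uv,win in(("top0",(210,187),30),("w7",(282,150),36)):
    im,d,K,E=load(n);W=cloud(d,K,E);o,rc,h=part(W,K,E,uv,lo=.015,win=win)
    u,v=uv;w=W[v-25:v+25,u-25:u+25,2]
    print(n,np.round(rc[0],1),np.round(rc[1],1),round(rc[2],1),'hole',None if h is None else np.round(cv2.minAreaRect((h*1000).astype(np.float32))[0],1),'z',np.median(w[(w>.015)&(w<.04)]).round(4))
    rays.append((E[:3,3],np.r_[np.array(rc[0])/1000,.022]-E[:3,3]))
print(tri(rays).round(4))
E
```

```text
top0 [632.1 265.3] [49.5 46.8] 65.3 hole [635.1 264.7] z 0.0223
w7 [635.  268.2] [47.8 45. ] 66.0 hole [638.  267.4] z 0.0228
[0.6364 0.2678 0.0053]
```

```bash
python3 go.py .6267 .2710 .035 66
```

```text
t 10.75 pos [0.6747 0.2472 0.199 ] yaw 66.2 q [-0.64  0.57  0.35  1.22 -0.19  1.39  0.85] F [ 0.1  0.3 -0.7] w 0.0872
turn [-0.1  0.1  0.2] shift [ 0.0026 -0.0533  0.1641] dist 0.173
```

Emit:
carry_out(
  increments="0 0 0.2 0.001 -0.03 0.03 0.087;0 0 0.2 0.0026 -0.053 0.08 0.087;0 0 0.2 0.0026 -0.053 0.13 0.087;0 0 0.2 0.0026 -0.053 0.163 0.087;0 0 0.2 0.0026 -0.053 0.163 0.087",
)

```text
time: 11.38
ee_pos: [0.6245, 0.2704, 0.0337]
eef_rot: [0.838, 0.545, -0.003, -0.001]
ft_force: [0.6, 0.1, 0.4]
width: 0.0865
```

```bash
python3 go.py .6267 .2710 .006 66
```

```text
t 11.38 pos [0.6245 0.2704 0.0337] yaw 66.1 q [-0.69  0.62  0.31  1.5  -0.2   1.06  0.81] F [0.6 0.1 0.4] w 0.0865
turn [-0.3  0.3  0.1] shift [0.0016 0.0019 0.0277] dist 0.028
```

Emit:
carry_out(
  increments="0 0 0 0.001 0.001 0.012 0.087;0 0 0 0.001 0.001 0.022 0.087;0 0 0 0.001 0.001 0.027 0.087;0 0 0 0.001 0.001 0.027 0.04;0 0 0 0.001 0.001 0.027 0.04",
)

```text
time: 12.0
ee_pos: [0.6259, 0.2709, 0.0071]
eef_rot: [0.838, 0.545, -0.003, -0.001]
ft_force: [0.0, -0.1, -0.3]
width: 0.0741
```

Emit:
carry_out(
  increments="0 0 0 0 0 0 0.04;0 0 0 0 0 0 0.04;0 0 0 0 0 0 0.04;0 0 0 0 0 0 0.04;0 0 0 0 0 -0.01 0.04",
)

```text
time: 12.62
ee_pos: [0.6251, 0.2706, 0.0165]
eef_rot: [0.838, 0.545, -0.004, -0.001]
ft_force: [-0.2, 0.4, -2.0]
width: 0.0477
```

Emit:
carry_out(
  increments="0 0 0 0 0 -0.04 0.04;0 0 0 0 0 -0.08 0.04;0 0 0 0 0 -0.12 0.04;0 0 0 0 0 -0.16 0.04;0 0 0 0 0 -0.16 0.04",
)

```text
time: 13.25
ee_pos: [0.628, 0.2716, 0.1808]
eef_rot: [0.838, 0.545, -0.001, -0.0]
ft_force: [-1.4, -0.3, -1.3]
width: 0.0479
```

```bash
python3 snap.py wrist w8; python3 go.py .478 .312 .20 155.1;  python3 - <<'E'
from h import *
b=cv2.imread("pics/w8.png")[200:340,160:400];cv2.imwrite("pics/w8c.png",cv2.resize(b,None,fx=3,fy=3))
E
```

```text
t 13.3 pos [0.6269 0.2713 0.178 ] yaw 66.1 q [-0.71  0.5   0.34  1.36 -0.17  1.32  0.79] F [-1.1  0.  -1.6] w 0.048
turn [ -0.4   0.  -89. ] shift [-0.0232 -0.1527 -0.0212] dist 0.156
```

View pics/w8c.png

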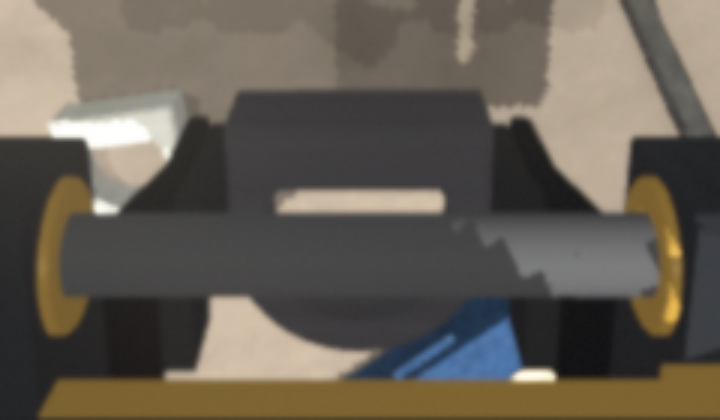

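The hub hangs level and square. Its flat top edge is near v≈241, bore flat v≈263 and tip v≈316.

```bash
python3 - <<'E'
from h import *
from scipy.spatial.transform import Rotation as R
from bench import r
s=r.read_state();im,d,K,E=load("w8");Rt=R.from_quat(s["eef_rot"])
for nm,uv in dict(flatL=(235,241.5),flatR=(324,241.5),boreflat=(280,262.7),tip=(281,316)).items():
    print(nm,Rt.inv().apply(cast([uv],K,E,s["ee_pos"][2]+.0153)[0]-s["ee_pos"]).round(4))
L=Rt.inv().apply((cloud(d,K,E)-s["ee_pos"]).reshape(-1,3)).reshape(*d.shape,3)
print(np.median(L[232:238,245:315].reshape(-1,3),0).round(4),'top',np.median(L[246:260,242:315,2]).round(4))
E
```

```text
flatL [-0.0235 -0.0126 -0.0152]
flatR [ 0.0244 -0.0126 -0.0154]
boreflat [ 0.0007 -0.0001 -0.0153]
tip [ 0.0013  0.0335 -0.0154]
[ 0.0005 -0.0133 -0.0066] top -0.0184
```

```bash
python3 go.py .4585 .2723 .17 155.1
```

```text
t 13.3 pos [0.6269 0.2713 0.178 ] yaw 66.1 q [-0.71  0.5   0.34  1.36 -0.17  1.32  0.79] F [-1.1  0.  -1.6] w 0.048
turn [ -0.4   0.  -89. ] shift [-0.0673 -0.1544  0.0089] dist 0.169
```

Emit:
carry_out(
  increments="0 0 -10 -0.008 -0.018 0 0.04;0 0 -20 -0.016 -0.036 0 0.04;0 0 -30 -0.024 -0.054 0 0.04;0 0 -40 -0.032 -0.072 0 0.04;0 0 -50 -0.04 -0.09 0 0.04",
)

```text
time: 13.92
ee_pos: [0.5268, 0.2707, 0.1769]
eef_rot: [0.527, 0.85, -0.004, -0.002]
ft_force: [0.4, -0.2, -1.0]
width: 0.0475
```

```bash
python3 go.py .4585 .2723 .15 155.1
```

```text
t 13.93 pos [0.5268 0.2707 0.1769] yaw 116.5 q [-0.7   0.29  0.18  1.62 -0.06  1.25  1.52] F [ 0.4 -0.2 -1. ] w 0.0475
turn [ -0.5  -0.2 -38.6] shift [ 0.0319 -0.0602  0.0274] dist 0.073
```

Emit:
carry_out(
  increments="0 0 -10 0.008 -0.015 0 0.04;0 0 -20 0.016 -0.03 0.01 0.04;-0.3 0 -30 0.024 -0.045 0.018 0.04;-0.5 -0.2 -38.6 0.032 -0.06 0.027 0.04;-0.5 -0.2 -38.6 0.032 -0.06 0.027 0.04",
)

```text
time: 14.55
ee_pos: [0.4567, 0.2721, 0.1487]
eef_rot: [0.216, 0.976, -0.001, -0.001]
ft_force: [-0.5, -0.0, -2.2]
width: 0.0479
```

```bash
python3 go.py .4585 .2723 .115 155.1
```

```text
t 14.55 pos [0.4567 0.2721 0.1487] yaw 155.1 q [-0.69  0.18  0.07  1.81 -0.01  1.16  2.1 ] F [-0.5 -0.  -2.2] w 0.0479
turn [-0.2 -0.1 -0. ] shift [-0.0015  0.001   0.0337] dist 0.034
```

Emit:
carry_out(
  increments="0 0 0 -0.0015 0.001 0.015 0.04;0 0 0 -0.0015 0.001 0.03 0.04;0 0 0 -0.0015 0.001 0.042 0.04;0 0 0 -0.0015 0.001 0.045 0.04;0 0 0 -0.0015 0.001 0.045 0.04",
)

```text
time: 15.18
ee_pos: [0.4585, 0.2723, 0.1036]
eef_rot: [0.216, 0.976, -0.001, -0.001]
ft_force: [-0.2, 0.7, -0.9]
width: 0.0475
```

```bash
python3 snap.py wrist w9;  python3 snap.py scene s9; python3 go.py .4585 .2723 .065 155.1;python3 - <<'E'
from h import *
a=cv2.resize(cv2.imread("pics/w9.png")[130:330,160:400],(400,333));b=cv2.resize(cv2.imread("pics/s9.png")[120:270,80:260],(400,333));cv2.imwrite("pics/w9s.png",np.hstack([a,b]))
E
```

```text
t 15.28 pos [0.4587 0.2725 0.1042] yaw 155.1 q [-0.68  0.23  0.07  1.85 -0.02  1.06  2.1 ] F [ 0.5  0.3 -2.3] w 0.0476
turn [-0.1 -0.1 -0. ] shift [ 0.0001 -0.0002  0.0392] dist 0.039
```

View pics/w9s.png

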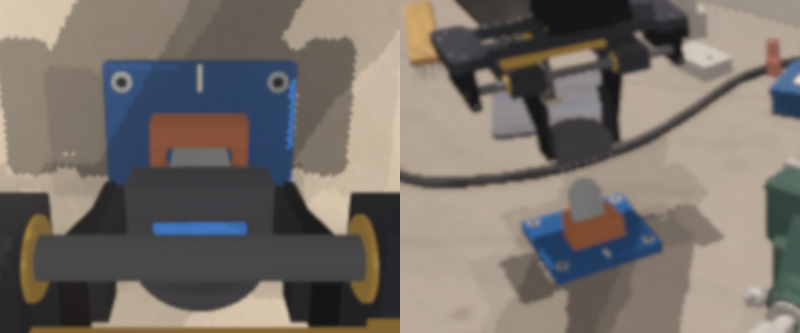

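The post, copper and hub share a centre line at x≈200 in the wrist crop. Descending.

Emit:
carry_out(
  increments="0 0 0 0 0 0.012 0.04;0 0 0 0 0 0.024 0.04;0 0 0 0 0 0.036 0.04;0 0 0 0 0 0.046 0.04;0 0 0 0 0 0.052 0.04",
)

```text
time: 15.9
ee_pos: [0.4584, 0.2722, 0.0513]
eef_rot: [0.216, 0.976, -0.001, -0.001]
ft_force: [0.4, -0.3, -1.9]
width: 0.0476
```

```bash
python3 go.py .4585 .2723 .041 155.1
```

```text
t 15.9 pos [0.4584 0.2722 0.0513] yaw 155.1 q [-0.68  0.3   0.07  1.89 -0.02  0.96  2.1 ] F [ 0.4 -0.3 -1.9] w 0.0476
turn [-0.2 -0.1 -0. ] shift [-0.0001  0.0001  0.0103] dist 0.01
```

Emit:
carry_out(
  increments="0 0 0 0 0 0.003 0.04;0 0 0 0 0 0.006 0.04;0 0 0 0 0 0.009 0.04;0 0 0 0 0 0.01 0.04;0 0 0 0 0 0.01 0.04",
)

```text
time: 16.52
ee_pos: [0.4584, 0.2723, 0.0414]
eef_rot: [0.216, 0.976, -0.001, -0.001]
ft_force: [0.2, -0.5, -1.8]
width: 0.048
```

Emit:
carry_out(
  increments="0 0 0 0 0 0 0.05;0 0 0 0 0 0 0.06;0 0 0 0 0 0 0.075;0 0 0 0 0 0 0.075;0 0 0 0 0 0 0.075",
)

```text
time: 17.15
ee_pos: [0.4585, 0.2723, 0.0414]
eef_rot: [0.216, 0.976, -0.001, -0.001]
ft_force: [0.1, -0.1, -0.4]
width: 0.074
```

Emit:
carry_out(
  increments="0 0 0 0 0 0 0.08;0 0 0 0 0 -0.02 0.08;0 0 0 0 0 -0.05 0.087;0 0 0 0 0 -0.09 0.087;0 0 0 0 0 -0.13 0.087",
)

```text
time: 17.77
ee_pos: [0.4586, 0.2724, 0.1726]
eef_rot: [0.216, 0.976, -0.001, -0.001]
ft_force: [0.6, 0.9, 0.2]
width: 0.0869
```

```bash
python3 snap.py wrist w10;  python3 snap.py scene s10; python3 snap.py top t10; python3 go.py .4585 .2723 .041 155.1;python3 - <<'E'
from h import *
a=cv2.resize(cv2.imread("pics/w10.png")[130:330,160:400],(400,333));b=cv2.resize(cv2.imread("pics/s10.png")[120:270,80:260],(400,333));cv2.imwrite("pics/w10s.png",np.hstack([a,b]))
im,d,K,E=load("w10");W=cloud(d,K,E)
q=W.reshape(-1,3);k=np.linalg.norm(q[:,:2]-[.4624,.2806],axis=1)<.03
z=q[k,2];print(np.histogram(z,bins=np.arange(0,.09,.004)))
E
```

```text
t 17.93 pos [0.4598 0.2732 0.1735] yaw 155.1 q [-0.69  0.17  0.07  1.77 -0.01  1.2   2.1 ] F [-0.1 -0.7 -0.7] w 0.0871
turn [ 0.1  0.  -0. ] shift [ 0.0009 -0.0015  0.1325] dist 0.133
(array([   0,    0,    6,  214,   16,   27,   38,   33,   17,   67,   53,
         63,   85,  319, 1159,  146,  159,    0,    0,    0,    0,    0]), array([0.   , 0.004, 0.008, 0.012, 0.016, 0.02 , 0.024, 0.028, 0.032,
       0.036, 0.04 , 0.044, 0.048, 0.052, 0.056, 0.06 , 0.064, 0.068,
       0.072, 0.076, 0.08 , 0.084, 0.088]))
```

View pics/w10s.png

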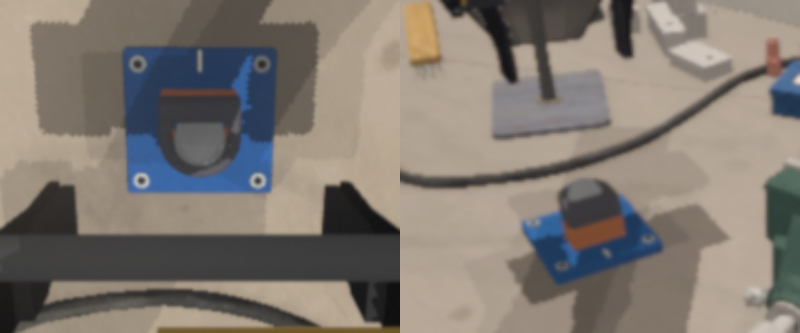

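The stack looks seated: copper below, hub above, both flats on the line's side. I'll check with numbers for level, centre and the aluminium spacer.

```bash
python3 - <<'E'
from h import *
im,d,K,E=load("w10");W=cloud(d,K,E)
m=((abs(W[...,2]-.057)<.004)&(np.linalg.norm(W[...,:2]-[.4624,.2806],axis=2)<.04))
ys,xs=np.where(m);o,rc,h=part(W,K,E,(int(xs.mean()),int(ys.mean())),zt=.056,win=40,lo=.05)
print('hub rect',np.round(rc[0],1),np.round(rc[1],1),round(rc[2],1))
r2=np.linalg.norm(W[...,:2]-[.4624,.2806],axis=2);ann=m&(r2>.018);P=W[ann]
A=np.c_[P[:,:2]-P[:,:2].mean(0),np.ones(len(P))];s,*_=np.linalg.lstsq(A,P[:,2],rcond=None);print('plane',s.round(4),len(P))
im,d,K,E=load("t10");W=cloud(d,K,E);o,rc,h=part(W,K,E,(267,176),lo=.015);print('alu',np.round(rc[0],1))
E
```

```text
hub rect [461.  279.9] [46.5 47.7] 66.4
plane [0.0038 0.0074 0.0568] 996
alu [654.9 156.4]
```

```bash
python3 -c "
from bench import r
print(r.close_job())"
```

```text
the job is handed in; nothing more can be done
None
```

I put the larger copper spacer over the D-post first, then the dark steel hub on top of it. Both have their flats on the side of the white line. I then opened the gripper, backed off above the stack and handed the job in at about 18 s of the 64 s allowed.

**Last checks**
- **Hub height and level:** its top face measures about 56.8 mm above the bench (56 expected), and it tilts less than 0.01 rad.
- **Hub position and turn:** its bore is within about 2.5 mm of the post axis, and its turn is within about 2° of the post's.
- **Copper spacer:** in the pictures it lies flat on the plate under the hub, with its flat toward the line. I did not measure its position separately once the hub was on.
- **Aluminium spacer:** it has not moved, to within 0.3 mm.
- **Forces:** the end-of-move force readings stayed at about 3 N or less.

**Where the measurements disagreed**
- **Top and wrist cameras:** their positions for the loose parts differed by 3–4 mm. I corrected for this by measuring how each part sat in the gripper.
- **Heights from two views:** these came out 3–17 mm too low (for example 5 mm for the hub's 22 mm top), so I used the depth readings. Those agreed with the stated sizes to about 1 mm.

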